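# Unlatch the pastel chest: keeper, bolt, drawer

## Task

Open the drawer of the small wooden chest. First swing the wooden keeper well clear of the bolt's knob - a stop post lets it swing to one side only, so feel gently which side that is and force nothing - then draw the bolt fully out of the drawer's staple, and then slide the drawer out to its stop by its raised front. Leave the keeper clear, the bolt drawn and the drawer fully out, and don't disturb the bowl, the tape or the mug.

Things in the scene. Friction and masses are not known exactly. Their poses are not given: they have to be found in the camera images.
- chest: low chest of light wood, fixed, 200 (x) x 260 (y) mm, flat top 90 mm above its origin (centre of the underside); -x is its front, towards the robot. All numbers here are mm in this frame with all shut. A steel bolt lies on the top along y at x 0, the keeper in line with it; two bolt guides at y 42 and y -62 (12 wide, x -13 to 13, up to z 117). Nothing need be grasped.
- post_places (a point): point on the chest top at x 0, y -90, midway between two places at x +15.5 and -15.5, either side of the keeper. One, not reported which, holds an upright steel stop post 10 mm thick, up to z 136; the other only a flat plug 2 mm high. The post can be seen or felt: the keeper moves at most about 0.1 rad towards it, then stands firm.
- keeper (a joint): wooden bar, rad; 0 = in line with the bolt, blocking it. Positive = counter-clockwise from above (tip goes to -x), negative = tip to +x; limits +-1.45, but about 0.1 on the post's side. Friction 0.04 N m, stays where left. Clear of the knob beyond 0.3, well clear beyond 0.6. A bolt pressed against it catches in its end notch and jams it until the bolt is pushed back in.
- keeper_pivot (a point): vertical pivot of the keeper on the chest top, x 0, y -112. From it the bar reaches to y -12 at joint 0: 18 mm wide, its last 23 mm 30 mm wide with a 3 mm deep notch in the end; underside z 124, upper side z 144.
- bolt (a joint): steel bolt, m drawn; 0 = home in the staple, 0.046 = fully drawn, at its stop. Drawn towards chest -y; friction about 2 N, stays where left. With the keeper in line it moves only about 8 mm. Rod 12 mm thick, z 98 to 110, from y -70 to y 90 when home.
- bolt_knob (a point): centre of the 20 mm ball on top of the bolt's upright knob, a 14 mm thick shaft rising from the rod; at x 0, y 0 (less the bolt's travel), z 154: the highest point of the chest is the ball's top, z 164.
- drawer (a joint): drawer, m out; 0 = shut, 0.080 = fully out, at its stop. Slides towards chest -x; friction about 2.5 N, no spring. With the bolt home it moves only about 3 mm.
- drawer_lip (a point): middle of the upper edge of the drawer's raised front, z 116 (26 mm above the chest top), moving with the drawer: a wall 12 mm thick (x -100 to -88) over the whole width. The drawer can be pushed out from behind it; 75 mm of free top lies between it and the bolt.
- staple (a point): on the drawer's steel strap, point on the chest top under the staple that the bolt enters, x 0, y 70. Staple x -14 to 14, y 63 to 77, up to z 123; strap flat on the top from the raised front to the staple, 22 mm wide, 3 mm thick. Moves with the drawer.
- celadon_bowl: small pale green bowl, 89 mm wide, 47 mm high, a bystander; origin at the centre of its underside
- masking_tape: roll of tape lying flat, 104 mm wide, 25 mm high, a bystander; origin at the centre of its underside
- tea_mug: spotted mug, 78 x 114 x 93 mm, a bystander; origin at the centre of its underside

How it is judged (in metres and radians):
On the way, in this order (a step that is already met when the one before it is completed fails the run):
1. the keeper is swung more than 0.6 rad clear while the bolt is still in the staple ((value of joint keeper above 0.6 rad or value of joint keeper below -0.6 rad) and value of joint bolt below 0.012 m), for 0.2 s.
2. the bolt is drawn more than 40 mm while the drawer is still shut (value of joint bolt above 0.04 m and value of joint drawer below 0.02 m), for 0.2 s.
At the end, for the whole second after the job is handed in: the keeper stands more than 0.5 rad to one side, the bolt is drawn at least 38 mm of its 46 mm and the drawer is out at least 70 mm of its 80 mm and at rest ((value of joint keeper above 0.5 rad or value of joint keeper below -0.5 rad) and value of joint bolt above 0.038 m and value of joint drawer above 0.07 m and velocity of joint drawer between -0.01 and 0.01 m/s); the robot touches nothing.
It fails at once if the robot forces the chest or its latches with more than 60 N (contact force between any of the fingers, the arm and chest above 60 N).
It fails at once if the bowl, the tape or the mug is moved more than 30 mm (distance of any of celadon_bowl, masking_tape, tea_mug from where it was at the start of the episode above 0.03 m).
It also fails if it takes over 54 s, if anything falls off the work surface, if the arm or the gripper's body presses on something with over 40 N, if the wrist force passes 120 N, or if a joint passes its speed limit or range.

## Robot

A 7-joint arm with a two-finger parallel gripper is mounted at the origin on a cart in front of the work surface, level with it; the furniture and walls round the work are solid. World frame = base frame: x ahead of the robot, y to its left, z up, the work surface at z = 0. Lengths are in mm, angles in rad, forces in N, time in s.
With the tool pointing down it reaches from about 400 to 900 mm from the base axis. Payload 5.5 kg.
Tool frame: the origin (TCP) lies midway between the tips of the shut fingers; the grasp point (between the pads) lies 19 mm behind it; x points along the fingers, y is the direction in which the jaws open and shut, and the axes are right-handed (so a half turn about x gives the same grasp; the last joint's range is limited). The gripper opens to 92 mm and grips with 3 to 60 N. Pads are 19 mm wide; open, the fingers measure 130 mm over their backs; the gripper's body (75 mm by 190 mm) begins 47 mm behind the grasp point.
Start: joints at [1.509, 0.501, -0.427, 1.55, 0.221, 1.138, -0.21], TCP at [207.461, -616.003, 226.729] pointing down, gripper open.
Joint ranges: [-2.88, 2.88], [-0.31, 2.03], [-1.54, 1.56], [0.2, 2.42], [-1.41, 4.55], [0.19, 2.02], [-2.57, 2.57]. Speed limits (rad/s): [2.57, 2.57, 3.14, 3.14, 3.14, 3.14, 3.14].

## Interface

Orientations are given as a rotation vector (axis times angle).
In Python, from cell import observe, capture, job gives the robot as it stands.
- The arm moves only by the shell command python3 -m jog 'ROWS'. ROWS is JSON, a list of rows, each an object with "dp": the shift along the world's x, y, z in cm, a list of three; "spin": the turn about the world's z in rad; "grip": the opening, from 0 (shut) to 1 (fully open). A call has 1 to 10 rows; each row is the pose to reach, as a shift and turn from the pose commanded when the call began; what a row does not reach only later rows make up. A row lasts 1/10 s, in which the tool goes at most 50 mm and 8.59 degrees, less where a joint would pass 70% of its speed; a pose out of reach is approached as far as the arm can. A call with a gripper value outside its range is refused whole. The fingers move at their own pace and stop on an object; the grip force is fixed at half the most. Time passes only in rows, so rows that repeat a pose let the fingers close. It gives the time, the measured TCP pose, the force and the opening at its end, in the units of the state.
- observe(): the state, without advancing time (a new reading comes with each control period).
- capture(name): name is "scene" or "top" or "wrist"; returns a dict with "frame" (480x640x3 uint8, red, green, blue), "fovy" (degrees; the focal length in pixels is half the picture's height over the tangent of half this angle, whatever the lens; pixels are square), "cx", "cy" (the principal point, pixels), "T" (4x4, takes a point from camera to world coordinates). Camera axes: x right, y up, looking along -z (the intrinsics and any distortion apply to the point x, -y, -z); pixel columns grow to the right and rows downward; lengths in mm; the calibration is good to about 2 mm. A picture is of the moment at which its call begins. There is no depth.
- job.job_done(): hands the job in, once; it reports no verdict.
The state is a dict: "clock": time; "joint_pos": joint angles; "qvel": joint speeds; "joint_efforts": joint torques, N m; "tool_pos": TCP position; "tool_rot": TCP orientation; "ft_force": force on the tool from outside, world axes, zero at the start; "moment": the same for the moment, N m; "grip_width": finger opening in mm.
Only numpy, scipy, OpenCV 4.12 (cv2) and the standard library are available. Lean on these libraries where they do the work, as an engineer would, in place of code of your own. Each camera call takes 0.05 s, during which the arm holds its last target.

## Working session

There is one attempt and no reset: what is moved stays moved. The work goes in short steps, Python scripts to look and compute and a shell command to move; the robot and the scene stay as the last step left them, time stands still between calls to the robot, and variables do not carry over. Pictures are saved under pics/ and viewed, and the job is handed in when it is done.

```bash
mkdir -p pics; ls; python3 - <<'E'
from cell import observe,capture
import cv2,numpy as np
for n in("scene","top","wrist"):
    c=capture(n);cv2.imwrite(f"pics/{n}0.png",c["frame"][:,:,::-1]);print(n,{k:(np.round(v,3).tolist() if k=="T" else v) for k,v in c.items() if k!="frame"})
print(observe())
E
```

```text
pics
scene {'fovy': 54.09654118181203, 'cx': 309.664519948687, 'cy': 238.24479898758187, 'T': [[-0.906, 0.168, -0.389, 65.691], [-0.423, -0.369, 0.827, 1106.184], [-0.005, 0.914, 0.406, 643.817], [0.0, 0.0, 0.0, 1.0]]}
top {'fovy': 54.68108031522731, 'cx': 322.5496476885895, 'cy': 232.01594084907046, 'T': [[0.024, 0.99, -0.142, 371.766], [-0.999, 0.028, 0.021, 48.218], [0.025, 0.141, 0.99, 1365.615], [0.0, 0.0, 0.0, 1.0]]}
wrist {'fovy': 60.39203359227043, 'cx': 320.0364248222112, 'cy': 250.29855231662805, 'T': [[0.32, 0.915, 0.247, 273.385], [-0.947, 0.309, 0.082, -594.269], [-0.002, -0.261, 0.965, 383.59], [0.0, 0.0, 0.0, 1.0]]}
{'clock': 0.15, 'joint_pos': array([ 1.50922093,  0.50164645, -0.42682361,  1.55118553,  0.22078843,
        1.13829993, -0.21031061]), 'qvel': array([ 0.00090632, -0.00042667, -0.00072675, -0.00275831, -0.00175431,
       -0.0013946 , -0.00121969]), 'joint_efforts': array([-5.80827036e-03, -5.67116690e+01, -5.82481161e+00, -2.79464632e+01,
       -6.86759083e-02,  2.65479757e-02,  1.10241604e-04]), 'tool_pos': array([ 207.21327606, -615.52637158,  225.91753308]), 'tool_rot': array([ 2.04616018,  0.3368079 , -2.04651952]), 'ft_force': array([-0.29600188, -0.03351049, -0.37594434]), 'moment': array([-0.03428816, -0.0296943 , -0.01896472]), 'grip_width': 91.58037327080449}
```

View pics/scene0.png

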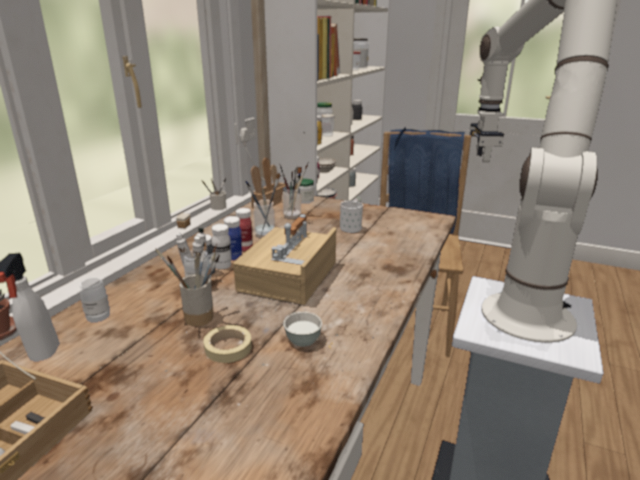

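View pics/top0.png

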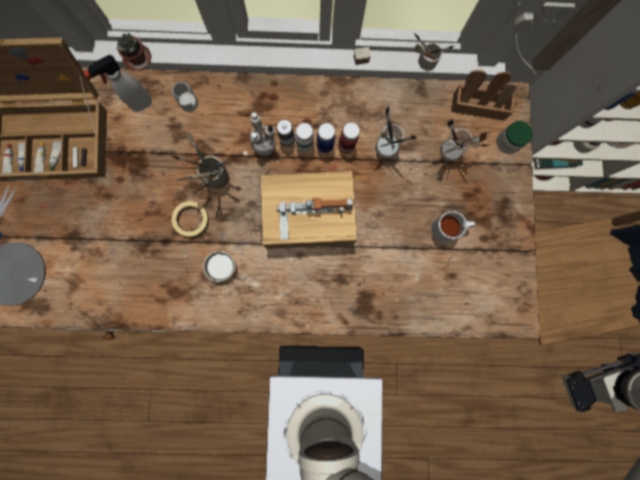

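The top view shows the chest at about (262-355, 173-246), with the bowl at (220,267), the tape at (189,219) and the mug at (452,226). World +x is up in the picture and -y is right. I'll zoom in on the chest.

```bash
python3 - <<'E'
import cv2
i=cv2.imread("pics/top0.png")[160:260,250:370];cv2.imwrite("pics/topz.png",cv2.resize(i,None,fx=6,fy=6,interpolation=cv2.INTER_CUBIC))
i=cv2.imread("pics/scene0.png")[205:310,225:350];cv2.imwrite("pics/scenez.png",cv2.resize(i,None,fx=5.5,fy=5.5,interpolation=cv2.INTER_CUBIC))
E
```

```text
(no output)
```

View pics/topz.png

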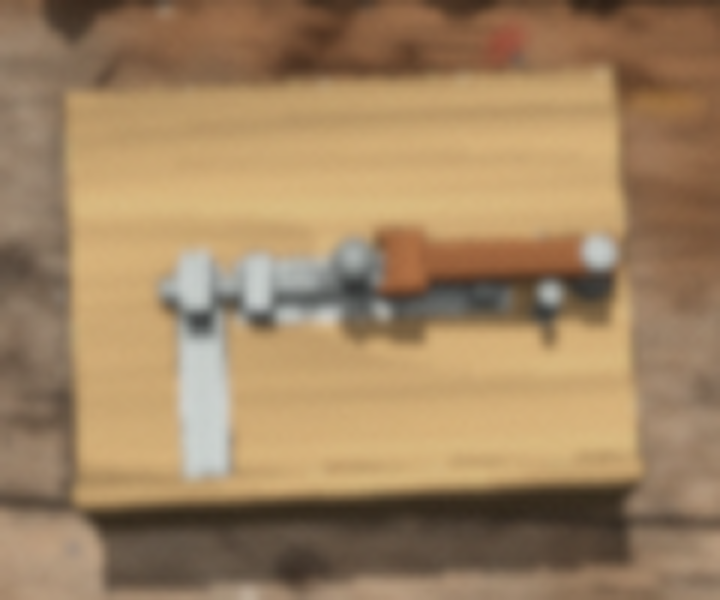

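View pics/scenez.png

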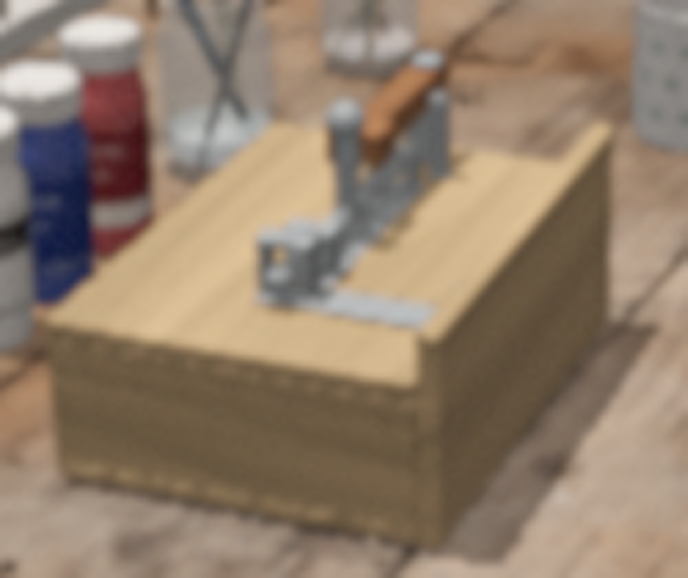

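Zoomed top view: there is a steel post at about (549,293) on the keeper's front (-x) side, so the keeper should swing to +x (negative). The corners are clear too: back edge at (68,93) and (612,68), front lip edge at (75,508) and (640,482), knob at (355,257), pivot cap at (598,250).

```bash
cat > h.py <<'E'
import numpy as np
def ray(c,u,v,z):
    f=240/np.tan(np.radians(c["fovy"]/2));T=c["T"]
    d=T[:3,:3]@np.array([(u-c["cx"])/f,-(v-c["cy"])/f,-1]);o=T[:3,3]
    return o+d*(z-o[2])/d[2]
def proj(c,p):
    f=240/np.tan(np.radians(c["fovy"]/2));q=np.linalg.inv(c["T"])@np.append(p,1)
    return c["cx"]+f*q[0]/-q[2], c["cy"]+f*q[1]/q[2]
E
python3 - <<'E'
from h import *;from cell import capture
c=capture("top")
Z=lambda a,b:(250+(a+.5)/6-.5,160+(b+.5)/6-.5)
P=[("BL",68,93,90,100,130),("BR",612,68,90,100,-130),("FL",75,508,116,-100,130),("FR",640,482,116,-100,-130),("knob",354,254,156,0,0),("piv",598,250,146,0,-112),("post",549,291,136,-15.5,-90)]
W=[];L=[]
for n,a,b,z,x,y in P:
    p=ray(c,*Z(a,b),z);W.append(p[:2]);L.append((x,y));print(n,p.round(1))
W=np.array(W);L=np.array(L,float)
w=W.mean(0);l=L.mean(0);H=(L-l).T@(W-w);th=np.arctan2(H[0,1]-H[1,0],H[0,0]+H[1,1])
R=np.array([[np.cos(th),-np.sin(th)],[np.sin(th),np.cos(th)]]);t=w-R@l
print("yaw",th,"t",t);print((W-(L@R.T+t)).round(1))
s=capture("scene")
def pt(x,y,z): return np.append(R@[x,y]+t,z)
for n,q in dict(knobtop=(0,0,164),piv=(0,-112,146),FLtop=(-100,130,116),FRtop=(-100,-130,116),FLbot=(-100,130,0),BL=(100,130,90),post=(-15.5,-90,136),other=(15.5,-90,136)).items():
    u,v=proj(s,pt(*q));print(n,pt(*q).round(0),((u-225)*5.5,(v-205)*5.5))
E
```

```text
BL [711.8 198.7  90. ]
BR [731.8 -56.9  90. ]
FL [513.  184.2 116. ]
FR [531.8 -70.4 116. ]
knob [624.9  61.6 156. ]
piv [632.  -47.3 146. ]
post [614.7 -26.3 136. ]
yaw 0.07499871018783821 t [622.89951526  63.73852428]
[[-1.1 -2.2]
 [-0.5  1.5]
 [-0.4 -1.7]
 [-1.1  3. ]
 [ 2.  -2.1]
 [ 0.7  0.7]
 [ 0.5  0.9]]
knobtop [623.  64. 164.] (np.float64(341.4766195212708), np.float64(101.50842040531053))
piv [631. -48. 146.] (np.float64(425.4418753676385), np.float64(58.342921605441944))
FLtop [513. 186. 116.] (np.float64(435.34946652239614), np.float64(334.1752203486886))
FRtop [533. -73. 116.] (np.float64(613.8615691175423), np.float64(122.94155004093493))
FLbot [513. 186.   0.] (np.float64(437.7766072491357), np.float64(557.2917988480708))
BL [713. 201.  90.] (np.float64(42.83656965466716), np.float64(316.091994811654))
post [614. -27. 136.] (np.float64(437.7190014247983), np.float64(94.03637382659586))
other [645. -25. 136.] (np.float64(383.09538645684694), np.float64(86.51203562393104))
```

The scene view agrees: the predicted post position (438,94) matches the steel upright seen at (438,95), so the post is at -x. Next I'll work out the tool yaw and the first approach.

```bash
cat >> h.py <<'E'
from scipy.spatial.transform import Rotation as Ro
TH=0.075;T0=np.array([622.9,63.7]);RC=np.array([[np.cos(TH),-np.sin(TH)],[np.sin(TH),np.cos(TH)]])
def cw(x,y): return RC@[x,y]+T0
def cl(p): return RC.T@(np.array(p[:2])-T0)
def st():
    from cell import observe
    o=observe();R=Ro.from_rotvec(o["tool_rot"]).as_matrix()
    print("t",o["clock"],"tcp",o["tool_pos"].round(1),"local",cl(o["tool_pos"]).round(1),"F",o["ft_force"].round(1),"grip",round(o["grip_width"],1),"xax",R[:,0].round(3),"jaw yaw",np.arctan2(R[1,1],R[0,1]).round(3))
    return o
E
python3 - <<'E'
from h import *;from cell import capture
o=st();c=capture("top")
for n,u,v in(("mug",452,226),("bowl",220,267),("tape",189,219)):print(n,ray(c,u,v,40))
print("pre",cw(-60,-45))
E
```

```text
t 0.25 tcp [ 207.3 -615.7  226.2] local [-465.3 -646.3] F [ 0.1 -0.1 -0.5] grip 92.1 xax [-0.     0.001 -1.   ] jaw yaw -1.246
mug [ 590.01467699 -356.31809869   40.        ]
bowl [453.39489992 308.80446641  40.        ]
tape [588.92403763 405.13296591  40.        ]
pre [566.44050774  14.33072075]
```

```bash
python3 -m jog '[{"dp":[1,2,0],"spin":-0.03,"grip":0},{"dp":[3,5.5,0],"spin":-0.06,"grip":0},{"dp":[5,9,0],"spin":-0.1,"grip":0},{"dp":[7.2,12.9,0],"spin":-0.13,"grip":0},{"dp":[9.4,16.8,0],"spin":-0.16,"grip":0},{"dp":[11.6,20.7,0],"spin":-0.19,"grip":0},{"dp":[13.8,24.5,0],"spin":-0.22,"grip":0},{"dp":[16,28.3,0],"spin":-0.25,"grip":0},{"dp":[18,31.6,0],"spin":-0.25,"grip":0},{"dp":[19.5,34,0],"spin":-0.25,"grip":0}]'; python3 -c "
from h import *;st()"
```

```text
clock: 1.3
tool_pos: [403.8, -273.2, 227.1]
tool_rot: [2.182, 0.084, -2.181]
ft_force: [0.9, 0.3, 0.2]
grip_width: 16.5
t 1.3 tcp [ 403.8 -273.2  227.1] local [-243.7 -319.6] F [0.9 0.3 0.2] grip 16.5 xax [ 0.001 -0.    -1.   ] jaw yaw -1.493
```

```bash
python3 -m jog '[{"dp":[1.6,2.9,0],"spin":0,"grip":0},{"dp":[3.7,6.5,0],"spin":0,"grip":0},{"dp":[5.8,10.3,0],"spin":0,"grip":0},{"dp":[8,14.1,0],"spin":0,"grip":0},{"dp":[10.2,18,0],"spin":0,"grip":0},{"dp":[12.2,21.7,0],"spin":0,"grip":0},{"dp":[14,24.9,-2],"spin":0,"grip":0},{"dp":[15.5,27.4,-4],"spin":0,"grip":0},{"dp":[16.2,28.6,-6],"spin":0,"grip":0},{"dp":[16.2,28.6,-6],"spin":0,"grip":0}]'; python3 - <<'E'
from h import *;from cell import capture;import cv2
st();c=capture("top");cv2.imwrite("pics/t1.png",cv2.resize(c["frame"][130:280,220:400,::-1],None,fx=4,fy=4,interpolation=cv2.INTER_CUBIC))
c=capture("wrist");cv2.imwrite("pics/w1.png",c["frame"][:,:,::-1])
E
```

```text
clock: 2.3
tool_pos: [563.1, 12.8, 164.3]
tool_rot: [2.178, 0.089, -2.187]
ft_force: [-0.4, 0.5, 0.3]
grip_width: 0.6
t 2.3 tcp [563.1  12.8 164.3] local [-63.5 -46.2] F [-0.4  0.5  0.3] grip 0.6 xax [-0.004  0.002 -1.   ] jaw yaw -1.492
```

View pics/w1.png

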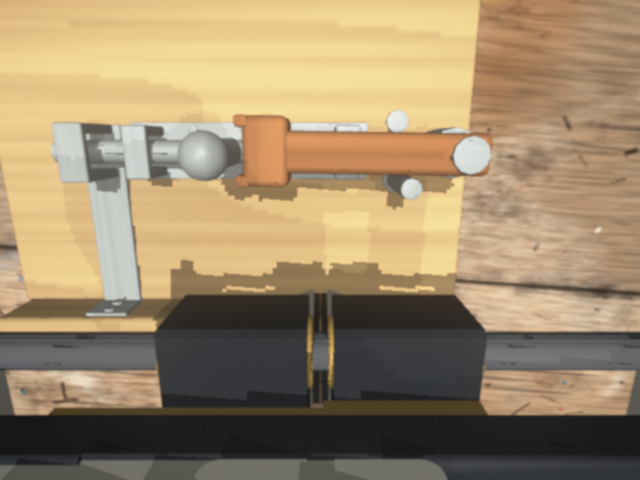

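View pics/t1.png

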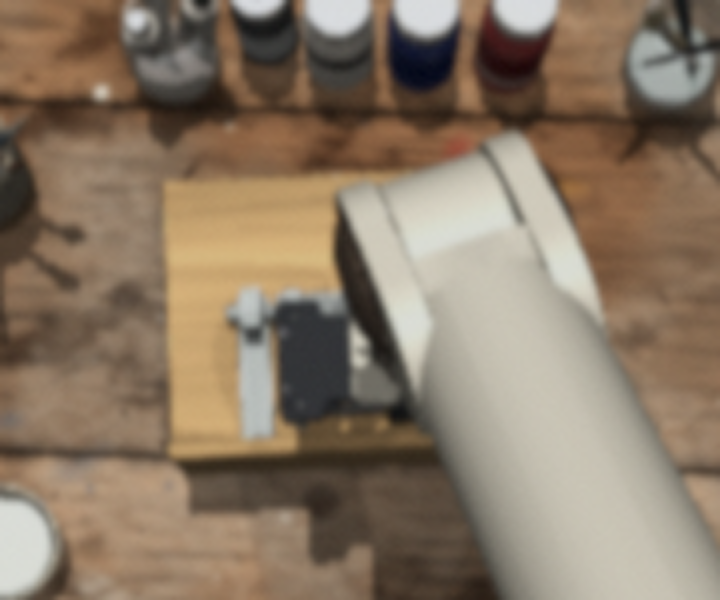

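The wrist view shows the flat plug at (398,121) on the +x side and the tall post at (411,188) on the -x side. The gripper block (160-485 wide) looks larger than I assumed, so I'll check how the tool projects.

```bash
python3 - <<'E'
from h import *;from cell import capture
o=st();c=capture("wrist");R=Ro.from_rotvec(o["tool_rot"]).as_matrix();p=o["tool_pos"]
print((R.T@(c["T"][:3,3]-p)).round(1))
for b in(0,19,40,66,80):
  for y in(-19,0,19):
    for z in (-9.5,9.5):
      q=p+R@[-b,y,z];print(b,y,z,np.round(proj(c,q)))
E
```

```text
t 2.4 tcp [564.    9.8 166.6] local [-62.7 -49.4] F [ 0.4 -0.   0.4] grip 0.3 xax [-0.001 -0.    -1.   ] jaw yaw -1.495
[-157.8    0.9  -69.7]
0 -19 -9.5 [271. 292.]
0 -19 9.5 [272. 334.]
0 0 -9.5 [318. 292.]
0 0 9.5 [318. 334.]
0 19 -9.5 [364. 292.]
0 19 9.5 [363. 335.]
19 -19 -9.5 [265. 311.]
19 -19 9.5 [267. 358.]
19 0 -9.5 [317. 311.]
19 0 9.5 [318. 358.]
19 19 -9.5 [370. 311.]
19 19 9.5 [368. 358.]
40 -19 -9.5 [257. 338.]
40 -19 9.5 [259. 391.]
40 0 -9.5 [317. 338.]
40 0 9.5 [317. 391.]
40 19 -9.5 [378. 338.]
40 19 9.5 [375. 391.]
66 -19 -9.5 [241. 385.]
66 -19 9.5 [245. 448.]
66 0 -9.5 [316. 385.]
66 0 9.5 [316. 449.]
66 19 -9.5 [391. 385.]
66 19 9.5 [388. 449.]
80 -19 -9.5 [230. 422.]
80 -19 9.5 [234. 492.]
80 0 -9.5 [316. 422.]
80 0 9.5 [316. 492.]
80 19 -9.5 [402. 422.]
80 19 9.5 [398. 492.]
```

```bash
python3 - <<'E'
from h import *;from cell import capture;import cv2
c=capture("scene");print(proj(c,st()["tool_pos"]));cv2.imwrite("pics/s1.png",cv2.resize(c["frame"][140:310,210:400,::-1],None,fx=3.5,fy=3.5,interpolation=cv2.INTER_CUBIC))
E
```

```text
t 2.5 tcp [564.8   8.6 167.6] local [-62.1 -50.6] F [ 0.4 -0.5 -0.3] grip 0.6 xax [ 0.001 -0.001 -1.   ] jaw yaw -1.498
(np.float64(315.0376214187049), np.float64(218.64129845839722))
```

View pics/s1.png

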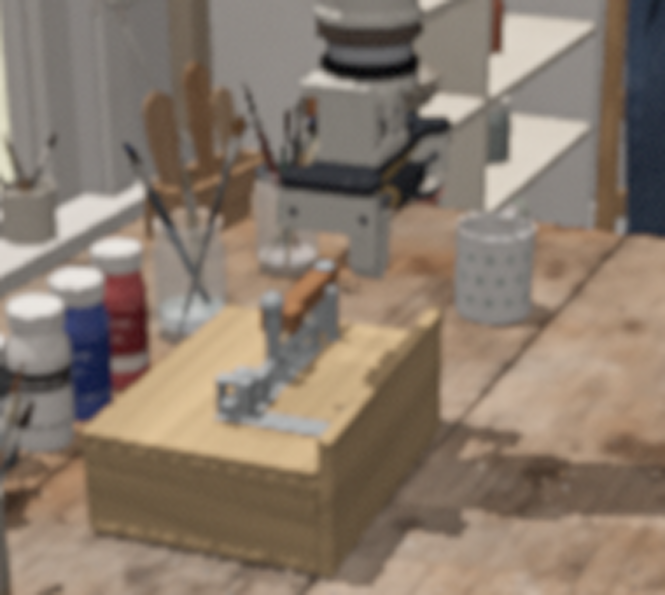

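```bash
python3 - <<'E'
from h import *;from cell import capture
o=st();w=capture("wrist");s=capture("scene")
def r(c,u,v):
    a=ray(c,u,v,0);b=c["T"][:3,3];return b,(a-b)/np.linalg.norm(a-b)
for (u,v) in((187,295),(160,330),(160,405),(455,295)):
  for(a,b) in((282,235),(350,238),(282,190)):
    p,d=r(w,u,v);q,e=r(s,210+a/3.5,140+b/3.5)
    t=np.linalg.lstsq(np.c_[d,-e],q-p,rcond=None)[0];A=p+d*t[0];B=q+e*t[1]
    print((u,v),(a,b),(A-o["tool_pos"]).round(0),"gap",np.linalg.norm(A-B).round(1))
E
```

```text
t 2.5 tcp [564.8   8.6 167.6] local [-62.1 -50.6] F [ 0.4 -0.5 -0.3] grip 0.6 xax [ 0.001 -0.001 -1.   ] jaw yaw -1.498
(187, 295) (282, 235) [25. 38. 49.] gap 27.6
(187, 295) (350, 238) [20. 42. 37.] gap 22.4
(187, 295) (282, 190) [37. 29. 79.] gap 20.1
(160, 330) (282, 235) [16. 44. 55.] gap 32.8
(160, 330) (350, 238) [ 9. 49. 42.] gap 16.1
(160, 330) (282, 190) [31. 33. 83.] gap 24.0
(160, 405) (282, 235) [ 2. 40. 68.] gap 50.1
(160, 405) (350, 238) [-11.  46.  50.] gap 4.3
(160, 405) (282, 190) [20. 30. 92.] gap 36.6
(455, 295) (282, 235) [ 31. -36.  52.] gap 64.0
(455, 295) (350, 238) [ 20. -47.  22.] gap 17.8
(455, 295) (282, 190) [ 42. -25.  81.] gap 45.9
```

The closed tip is slim, but wider carriers sit about 30 mm above it. I'll therefore push the keeper at local y ≈ -62 with the TCP at about z 134, so the carriers stay away from the knob.

```bash
python3 -m jog '[{"dp":[0.5,-0.5,-0.5],"spin":0,"grip":0},{"dp":[1,-1,-1.5],"spin":0,"grip":0},{"dp":[1,-1,-2.5],"spin":0,"grip":0},{"dp":[1,-1,-3.3],"spin":0,"grip":0},{"dp":[1,-1,-3.3],"spin":0,"grip":0},{"dp":[1,-1,-3.3],"spin":0,"grip":0}]'; python3 -c "
from h import *;st()"
```

```text
clock: 3.2
tool_pos: [574.0, 0.4, 133.2]
tool_rot: [2.182, 0.083, -2.184]
ft_force: [0.6, -0.5, 0.3]
grip_width: 0.6
t 3.2 tcp [5.740e+02 4.000e-01 1.332e+02] local [-53.5 -59.4] F [ 0.6 -0.5  0.3] grip 0.6 xax [-0.001  0.    -1.   ] jaw yaw -1.495
```

```bash
python3 -m jog '[{"dp":[1,0,0],"spin":0,"grip":0},{"dp":[2,0,0],"spin":0,"grip":0},{"dp":[2.6,0.1,0],"spin":0,"grip":0},{"dp":[3,0.1,0],"spin":0,"grip":0},{"dp":[3.4,0.1,0],"spin":0,"grip":0},{"dp":[3.8,0.1,0],"spin":0,"grip":0},{"dp":[4.2,0.1,0],"spin":0,"grip":0},{"dp":[4.6,0.1,0],"spin":0,"grip":0}]'; python3 - <<'E'
from h import *;from cell import capture;import cv2
st();c=capture("wrist");cv2.imwrite("pics/w2.png",c["frame"][:,:,::-1])
E
```

```text
clock: 4.0
tool_pos: [620.4, 1.6, 133.6]
tool_rot: [2.183, 0.083, -2.184]
ft_force: [-1.8, 1.0, 0.2]
grip_width: 0.4
t 4.0 tcp [620.4   1.6 133.6] local [ -7.2 -61.8] F [-1.8  1.   0.2] grip 0.4 xax [-0.001  0.    -1.   ] jaw yaw -1.495
```

View pics/w2.png

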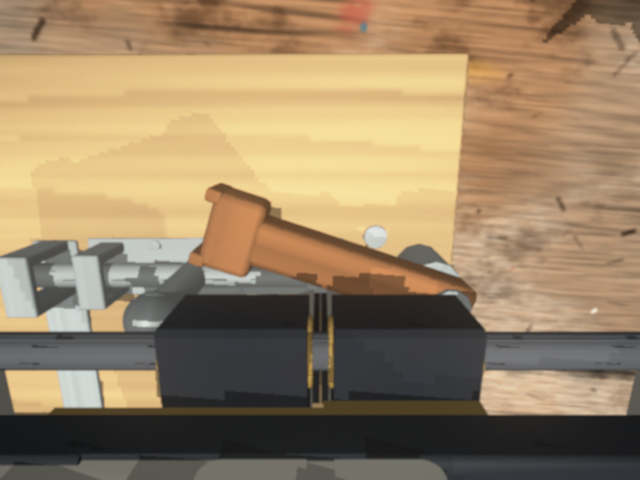

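The keeper swings freely towards +x, about 0.35 rad so far at 1.8 N. I'll carry on to about 0.95 rad.

```bash
python3 -m jog '[{"dp":[0.4,0,0],"spin":0,"grip":0},{"dp":[0.8,0,0],"spin":0,"grip":0},{"dp":[1.2,0,0],"spin":0,"grip":0},{"dp":[1.6,0.1,0],"spin":0,"grip":0},{"dp":[2,0.1,0],"spin":0,"grip":0},{"dp":[2.4,0.1,0],"spin":0,"grip":0},{"dp":[2.7,0.2,0],"spin":0,"grip":0},{"dp":[2.7,0.2,0],"spin":0,"grip":0}]'; python3 - <<'E'
from h import *;from cell import capture;import cv2
st();c=capture("wrist");cv2.imwrite("pics/w3.png",c["frame"][:,:,::-1])
E
```

```text
clock: 4.85
tool_pos: [648.2, 3.3, 133.8]
tool_rot: [2.184, 0.082, -2.182]
ft_force: [0.2, 0.6, 1.0]
grip_width: 0.3
t 4.85 tcp [648.2   3.3 133.8] local [ 20.7 -62.1] F [0.2 0.6 1. ] grip 0.3 xax [ 0.001  0.    -1.   ] jaw yaw -1.496
```

View pics/w3.png

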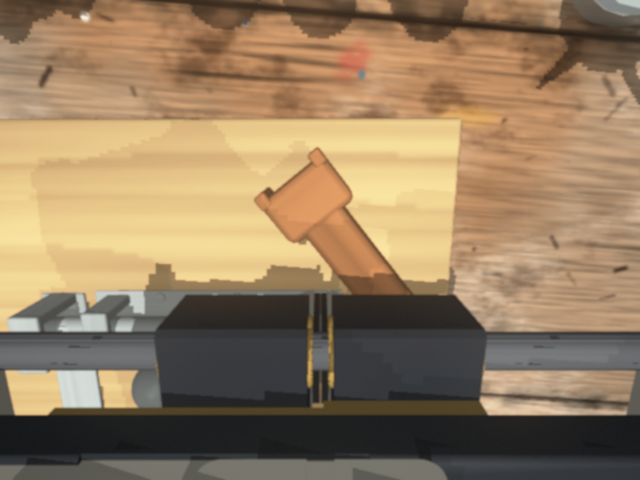

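The keeper is now at roughly 0.95 rad with its head well off the bolt line. Next: lift, go over to the +y side of the knob, and come down to ball height.

```bash
python3 -m jog '[{"dp":[-1,0,0],"spin":0,"grip":0},{"dp":[-1.5,0,2],"spin":0,"grip":0},{"dp":[-1.5,0,5],"spin":0,"grip":0},{"dp":[-1.8,2.5,6],"spin":0,"grip":0},{"dp":[-2.3,6,6],"spin":0,"grip":0},{"dp":[-2.9,9.5,6],"spin":0,"grip":0},{"dp":[-2.9,11,5],"spin":0,"grip":0},{"dp":[-2.9,11,3],"spin":0,"grip":0},{"dp":[-2.9,11,2.5],"spin":0,"grip":0},{"dp":[-2.9,11,2.5],"spin":0,"grip":0}]'; python3 - <<'E'
from h import *;from cell import capture;import cv2
st();c=capture("wrist");cv2.imwrite("pics/w4.png",c["frame"][:,:,::-1])
for n,l,z in(("ball",(0,0),154),("tip",(np.sin(.9)*100,-112+np.cos(.9)*100),144)): print(n,proj(c,np.append(cw(*l),z)))
E
```

```text
clock: 5.9
tool_pos: [617.3, 112.0, 157.7]
tool_rot: [2.181, 0.08, -2.186]
ft_force: [0.1, -0.2, -0.2]
grip_width: 0.4
t 5.9 tcp [617.3 112.  157.7] local [-2.  48.6] F [ 0.1 -0.2 -0.2] grip 0.4 xax [-0.002 -0.001 -1.   ] jaw yaw -1.496
ball (np.float64(433.0853242852273), np.float64(305.61277407772246))
tip (np.float64(566.9484732156163), np.float64(111.07983606506113))
```

View pics/w4.png

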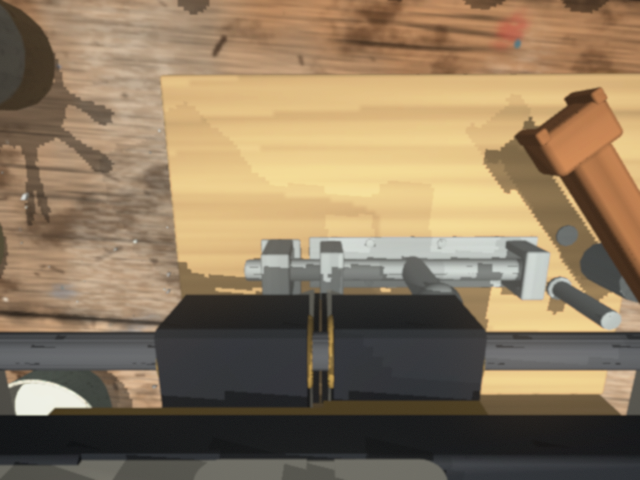

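The wrist view shows the keeper clear at (570,140) and the bolt home. I'll lower to ball height and push towards -y in gentle steps.

```bash
python3 -m jog '[{"dp":[0,0,-0.8],"spin":0,"grip":0},{"dp":[0.2,0,-1.4],"spin":0,"grip":0},{"dp":[0.3,-0.5,-1.4],"spin":0,"grip":0},{"dp":[0.3,-1,-1.4],"spin":0,"grip":0},{"dp":[0.3,-1.5,-1.4],"spin":0,"grip":0},{"dp":[0.4,-1.8,-1.4],"spin":0,"grip":0},{"dp":[0.4,-2.1,-1.4],"spin":0,"grip":0},{"dp":[0.4,-2.4,-1.4],"spin":0,"grip":0},{"dp":[0.4,-2.7,-1.4],"spin":0,"grip":0},{"dp":[0.5,-3,-1.4],"spin":0,"grip":0}]'; python3 -c "
from h import *;st()"
```

```text
clock: 6.95
tool_pos: [623.1, 83.9, 144.8]
tool_rot: [2.183, 0.084, -2.184]
ft_force: [-1.2, 2.2, -0.6]
grip_width: 0.6
t 6.95 tcp [623.1  83.9 144.8] local [ 1.7 20.1] F [-1.2  2.2 -0.6] grip 0.6 xax [-0.     0.001 -1.   ] jaw yaw -1.495
```

```bash
python3 -m jog '[{"dp":[0,-0.4,0],"spin":0,"grip":0},{"dp":[0,-0.8,0],"spin":0,"grip":0},{"dp":[0.1,-1.2,0],"spin":0,"grip":0},{"dp":[0.1,-1.6,0],"spin":0,"grip":0},{"dp":[0.1,-2,0],"spin":0,"grip":0},{"dp":[0.2,-2.3,0],"spin":0,"grip":0},{"dp":[0.2,-2.6,0],"spin":0,"grip":0},{"dp":[0.2,-2.9,0],"spin":0,"grip":0},{"dp":[0.2,-3.1,0],"spin":0,"grip":0},{"dp":[0.2,-3.3,0],"spin":0,"grip":0}]'; python3 -c "
from h import *;st()"
```

```text
clock: 7.95
tool_pos: [625.7, 49.9, 144.8]
tool_rot: [2.184, 0.082, -2.183]
ft_force: [-0.2, 1.3, 0.3]
grip_width: 0.4
t 7.95 tcp [625.7  49.9 144.8] local [  1.8 -14. ] F [-0.2  1.3  0.3] grip 0.4 xax [ 0.001  0.    -1.   ] jaw yaw -1.496
```

```bash
python3 -m jog '[{"dp":[0,-0.1,0],"spin":0,"grip":0},{"dp":[0,-0.2,0],"spin":0,"grip":0},{"dp":[0,-0.3,0],"spin":0,"grip":0},{"dp":[0,-0.3,0],"spin":0,"grip":0}]'; python3 - <<'E'
from h import *;from cell import capture;import cv2
st();c=capture("wrist");cv2.imwrite("pics/w5.png",c["frame"][:,:,::-1])
E
```

```text
clock: 8.35
tool_pos: [625.7, 46.9, 144.8]
tool_rot: [2.184, 0.082, -2.183]
ft_force: [1.2, 1.9, -0.3]
grip_width: 0.7
t 8.35 tcp [625.7  46.9 144.8] local [  1.6 -17. ] F [ 1.2  1.9 -0.3] grip 0.7 xax [ 0.001 -0.    -1.   ] jaw yaw -1.496
```

View pics/w5.png

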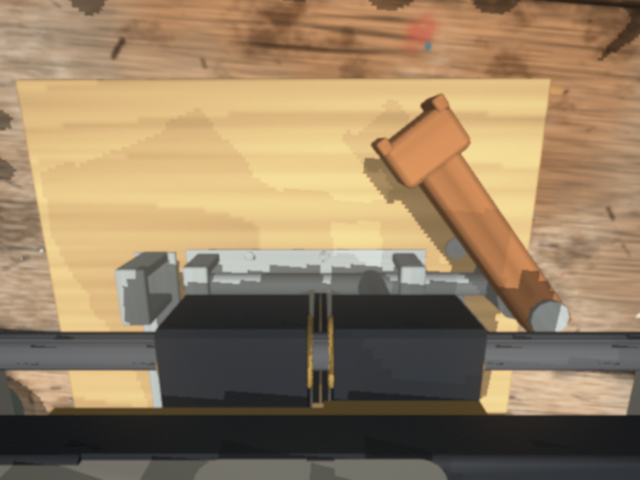

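The bolt rod has left the staple at (145,285). I'll creep on until I feel its stop.

```bash
python3 -m jog '[{"dp":[0,-0.1,0],"spin":0,"grip":0},{"dp":[0,-0.2,0],"spin":0,"grip":0},{"dp":[0,-0.3,0],"spin":0,"grip":0}]';python3 -m jog '[{"dp":[0,-0.1,0],"spin":0,"grip":0},{"dp":[0,-0.2,0],"spin":0,"grip":0}]'
```

```text
clock: 8.7
tool_pos: [625.6, 44.0, 144.8]
tool_rot: [2.184, 0.082, -2.183]
ft_force: [1.9, 2.2, -0.4]
grip_width: 0.7
clock: 8.9
tool_pos: [625.7, 43.6, 144.9]
tool_rot: [2.185, 0.085, -2.183]
ft_force: [2.1, 6.6, -0.3]
grip_width: 0.3
```

Felt a firm stop (6.6 N), so the bolt is fully drawn. Back off, lift, and go behind the drawer lip.

```bash
python3 -m jog '[{"dp":[0,0.8,0],"spin":0,"grip":0},{"dp":[0,1.5,1],"spin":0,"grip":0},{"dp":[-0.5,1.8,4],"spin":0,"grip":0},{"dp":[-2.5,1.8,5],"spin":0,"grip":0},{"dp":[-5.5,1.8,5],"spin":0,"grip":0},{"dp":[-6.5,1.8,3],"spin":0,"grip":0},{"dp":[-6.5,1.8,0],"spin":0,"grip":0},{"dp":[-6.5,1.8,0],"spin":0,"grip":0}]'; python3 - <<'E'
from h import *;from cell import capture;import cv2
st();c=capture("wrist");cv2.imwrite("pics/w6.png",c["frame"][:,:,::-1])
for n,l,z in(("ball",(0,-46),154),("lip in",(-88,0),116)): print(n,proj(c,np.append(cw(*l),z)))
E
```

```text
clock: 9.7
tool_pos: [557.3, 58.7, 142.2]
tool_rot: [2.175, 0.08, -2.189]
ft_force: [-1.0, -0.5, -0.1]
grip_width: 0.2
t 9.7 tcp [557.3  58.7 142.2] local [-65.8  -0. ] F [-1.  -0.5 -0.1] grip 0.2 xax [-0.006 -0.002 -1.   ] jaw yaw -1.496
ball (np.float64(451.1616210990546), np.float64(151.1167675413309))
lip in (np.float64(317.8852073552932), np.float64(333.28177405110335))
```

View pics/w6.png

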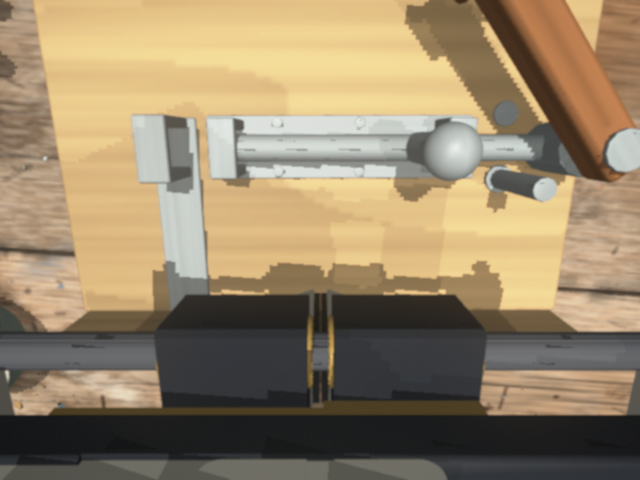

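The ball shows at (453,151) against (451,151) predicted for a travel of 46 mm, and the staple at (165,150) is empty. Now I'll lower behind the lip.

```bash
python3 -m jog '[{"dp":[0.2,0,-1],"spin":0,"grip":0},{"dp":[0.2,0,-2],"spin":0,"grip":0},{"dp":[0.2,0,-3],"spin":0,"grip":0},{"dp":[0.2,0,-3.8],"spin":0,"grip":0},{"dp":[0.2,0,-4],"spin":0,"grip":0},{"dp":[0.2,0,-4],"spin":0,"grip":0}]'; python3 -c "
from h import *;st()"
```

```text
clock: 10.35
tool_pos: [562.1, 60.1, 104.2]
tool_rot: [2.182, 0.082, -2.184]
ft_force: [-0.4, -0.3, -1.1]
grip_width: 0.4
t 10.35 tcp [562.1  60.1 104.2] local [-60.9   0.9] F [-0.4 -0.3 -1.1] grip 0.4 xax [-0.001  0.    -1.   ] jaw yaw -1.496
```

```bash
python3 -m jog '[{"dp":[-0.6,0,0],"spin":0,"grip":0},{"dp":[-1.2,-0.1,0],"spin":0,"grip":0},{"dp":[-1.6,-0.1,0],"spin":0,"grip":0},{"dp":[-2,-0.1,0],"spin":0,"grip":0},{"dp":[-2.5,-0.2,0],"spin":0,"grip":0},{"dp":[-3,-0.2,0],"spin":0,"grip":0},{"dp":[-3.5,-0.3,0],"spin":0,"grip":0},{"dp":[-4,-0.3,0],"spin":0,"grip":0},{"dp":[-4.5,-0.3,0],"spin":0,"grip":0},{"dp":[-5,-0.4,0],"spin":0,"grip":0}]'; python3 -c "
from h import *;st()"
```

```text
clock: 11.35
tool_pos: [512.3, 56.3, 104.9]
tool_rot: [2.184, 0.082, -2.183]
ft_force: [2.7, 2.3, 2.0]
grip_width: 0.7
t 11.35 tcp [512.3  56.3 104.9] local [-110.8    0.9] F [2.7 2.3 2. ] grip 0.7 xax [ 0.001  0.    -1.   ] jaw yaw -1.496
```

```bash
python3 -m jog '[{"dp":[-0.5,0,0],"spin":0,"grip":0},{"dp":[-1,-0.1,0],"spin":0,"grip":0},{"dp":[-1.5,-0.1,0],"spin":0,"grip":0},{"dp":[-2,-0.1,0],"spin":0,"grip":0},{"dp":[-2.5,-0.2,0],"spin":0,"grip":0},{"dp":[-3,-0.2,0],"spin":0,"grip":0},{"dp":[-3.4,-0.3,0],"spin":0,"grip":0},{"dp":[-3.8,-0.3,0],"spin":0,"grip":0},{"dp":[-4.1,-0.3,0],"spin":0,"grip":0},{"dp":[-4.3,-0.3,0],"spin":0,"grip":0}]'; python3 -m jog '[{"dp":[-0.1,0,0],"spin":0,"grip":0},{"dp":[-0.2,0,0],"spin":0,"grip":0}]';python3 -c "
from h import *;st()"
```

```text
clock: 12.35
tool_pos: [469.0, 52.6, 104.6]
tool_rot: [2.183, 0.081, -2.184]
ft_force: [1.8, -0.3, -0.7]
grip_width: 0.4
clock: 12.55
tool_pos: [467.3, 52.5, 104.6]
tool_rot: [2.183, 0.081, -2.183]
ft_force: [1.6, -1.1, -0.2]
grip_width: 0.7
t 12.55 tcp [467.3  52.5 104.6] local [-156.     0.5] F [ 1.6 -1.1 -0.2] grip 0.7 xax [-0.    -0.001 -1.   ] jaw yaw -1.496
```

```bash
python3 -m jog '[{"dp":[-0.1,0,0],"spin":0,"grip":0},{"dp":[-0.2,0,0],"spin":0,"grip":0},{"dp":[-0.3,0,0],"spin":0,"grip":0}]'; python3 -m jog '[{"dp":[-0.1,0,0],"spin":0,"grip":0},{"dp":[-0.2,0,0],"spin":0,"grip":0}]'
```

```text
clock: 12.85
tool_pos: [466.5, 52.6, 105.0]
tool_rot: [2.188, 0.082, -2.18]
ft_force: [9.2, -1.6, -6.1]
grip_width: 0.7
clock: 13.05
tool_pos: [466.4, 52.9, 105.4]
tool_rot: [2.192, 0.082, -2.176]
ft_force: [13.1, -2.1, -9.0]
grip_width: 0.8
```

The drawer is at its stop (13 N). Back away, lift clear, and swing aside to look.

```bash
python3 -m jog '[{"dp":[0.5,0,0],"spin":0,"grip":0},{"dp":[1.5,0.1,0],"spin":0,"grip":0},{"dp":[2,0.1,1],"spin":0,"grip":0},{"dp":[2,0.1,4],"spin":0,"grip":0},{"dp":[2,0.1,8],"spin":0,"grip":0},{"dp":[1,-1,11],"spin":0,"grip":0},{"dp":[0,-5,12],"spin":0,"grip":0},{"dp":[0,-9.5,12],"spin":0,"grip":0},{"dp":[0,-14,12],"spin":0,"grip":0},{"dp":[0,-18,12],"spin":0,"grip":0}]'; python3 -m jog '[{"dp":[0,-4,0],"spin":0,"grip":0},{"dp":[0,-8,0],"spin":0,"grip":0},{"dp":[0,-12,0],"spin":0,"grip":0},{"dp":[0,-14,0],"spin":0,"grip":0},{"dp":[0,-14,0],"spin":0,"grip":0}]'; python3 - <<'E'
from h import *;from cell import capture;import cv2
st();c=capture("top");cv2.imwrite("pics/t7.png",cv2.resize(c["frame"][130:290,180:380,::-1],None,fx=3.6,fy=3.6,interpolation=cv2.INTER_CUBIC))
for n,l,z in(("ball",(0,-46),156),("lip outer L",(-180,130),116),("lip R",(-180,-130),116),("tip",(np.sin(.95)*100,-112+np.cos(.95)*100),144)):
    u,v=proj(c,np.append(cw(*l),z)); print(n,round((u-180)*3.6),round((v-130)*3.6))
E
```

```text
clock: 14.05
tool_pos: [462.1, -128.9, 225.6]
tool_rot: [2.183, 0.081, -2.183]
ft_force: [0.8, -0.7, -0.1]
grip_width: 0.8
clock: 14.55
tool_pos: [461.7, -269.9, 224.6]
tool_rot: [2.185, 0.077, -2.187]
ft_force: [-0.4, 0.1, 0.5]
grip_width: 0.2
t 14.55 tcp [ 461.7 -269.9  224.6] local [-185.7 -320.6] F [-0.4  0.1  0.5] grip 0.2 xax [-0.001  0.    -1.   ] jaw yaw -1.501
ball 522 259
lip outer L 297 517
lip R 645 500
tip 527 156
```

View pics/t7.png

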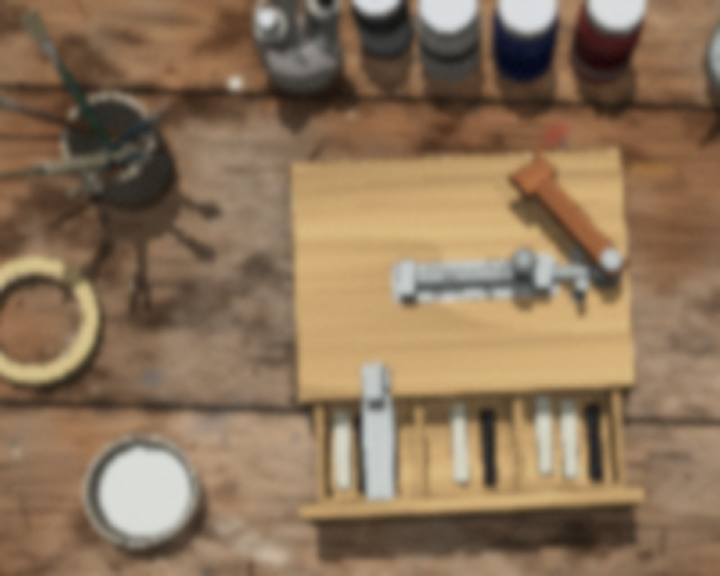

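The drawer is fully out: lip corners at (300,518) and (642,500) against (297,517) and (645,500) predicted for 80 mm. The knob is at (524,260), predicted (522,259), and the keeper is swung well clear at (530,170). The bowl and tape look undisturbed and the arm is clear. Handing in.

```bash
python3 -c "
from cell import job;print(job.job_done())"
```

```text
the job is handed in; nothing more can be done
None
```

The drawer is open to its stop, the bolt is fully drawn and the keeper is clear. I handed the job in at about 14.6 s of the 54 s allowed; no verdict is reported.

- **Keeper:** the pictures showed the stop post on the front (-x) side, so I pushed the keeper towards +x. It moved freely at about 2 N and stands at roughly 0.95 rad by my estimate from the pictures.
- **Bolt:** I pushed the knob towards chest -y until I felt a firm stop (about 7 N). In the last top view the knob was within about 2 px, on a 3.6x enlarged view, of where a 46 mm draw puts it.
- **Drawer:** I pushed it out from behind its raised front to its stop. The wrist force was about 16 N, including some upward force. The lip corners matched an 80 mm opening within about 3 px on that view.

At the end the arm was clear of everything, with the wrist force at about zero. The bowl and tape looked undisturbed in the last picture. The mug was outside that crop, so I did not check it again, but the arm only passed high and well away from it. No check failed or disagreed.

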